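Find the free lid of the living-room console and push it open

TASK

Four identical lids lie in the top of the wooden console; three are held fast from below and one is free to rock. Press gently with closed fingertips on the dark strip near each lid's near edge until you find the one that gives, then push that near edge on down until the lid is wide open, nearly at its stop, and leave it standing open with the others shut. Do not force any lid, grasp nothing, and leave the things standing around where they are.

Things in the scene. Friction and masses are not known exactly. Their poses are not given: they have to be found in the camera images.
- console: Low wooden console fixed on the table, 230 x 470 x 85 mm high. Origin on the table under the middle of its row of four lids; x away from the robot (it reaches from x = -100 to +130 mm), y along the row, z up. Lids at y = +172.5, +57.5, -57.5, -172.5 mm, each 110 (x) x 80 (y) x 8 mm, flush in an opening of 116 x 86 mm over a space 73 mm deep; strips 29 mm wide part the openings.
- lid_a (a joint): Lid first from the left (+y): angle in rad, 0 shut and flush, growing as its near edge (robot side) goes down and its far edge up; stop at 0.9. All four are alike: one, another each time, is free and rocks; the other three, held from below, give about 2 mm at the strip (under 0.08 rad), then are hard.
- lid_a_press (a point): Point to press on lid first from the left (+y): the middle of the thin dark strip (6 x 50 mm, flush) near its near edge, on the top face, 36 mm from the pivot line and 19 mm from the lid's near edge; moves with the lid, axes as the console's while shut.
- lid_b (a joint): Lid second from the left: angle in rad, 0 shut and flush, growing as its near edge (robot side) goes down and its far edge up; stop at 0.9. Pivot along the console's y under the lid's middle, 4 mm below its top. Balanced; the free lid stays at any angle (2 N on the strip moves it).
- lid_b_press (a point): Point to press on lid second from the left: the middle of the thin dark strip (6 x 50 mm, flush) near its near edge, on the top face, 36 mm from the pivot line and 19 mm from the lid's near edge; moves with the lid, axes as the console's while shut.
- lid_c (a joint): Lid third from the left: angle in rad, 0 shut and flush, growing as its near edge (robot side) goes down and its far edge up; stop at 0.9. Wide open, the far edge stands 43 mm above the console's top, the near edge as far below it.
- lid_c_press (a point): Point to press on lid third from the left: the middle of the thin dark strip (6 x 50 mm, flush) near its near edge, on the top face, 36 mm from the pivot line and 19 mm from the lid's near edge; moves with the lid, axes as the console's while shut.
- lid_d (a joint): Lid last, at the right (-y): angle in rad, 0 shut and flush, growing as its near edge (robot side) goes down and its far edge up; stop at 0.9. No lid tips the other way; behaves as lid_a to lid_c tell.
- lid_d_press (a point): Point to press on lid last, at the right (-y): the middle of the thin dark strip (6 x 50 mm, flush) near its near edge, on the top face, 36 mm from the pivot line and 19 mm from the lid's near edge; moves with the lid, axes as the console's while shut.
- candle: closed amber glass jar, 58 mm diameter, 60 mm tall, standing on the console's back strip (leave alone); origin at the centre of its underside
- dish: small white bowl, 62 mm diameter, 26 mm tall, standing on the console's back strip (leave alone); origin at the centre of its underside
- matchbox: cardboard matchbox, 26 x 52 x 14 mm, on the console's front strip (leave alone); origin at the centre of its underside
- mug: white mug, 80 mm diameter, 90 mm tall, on the table to the right of the console (leave alone); origin at the centre of its underside
- coaster_1: round stone coaster, 94 mm diameter, 8 mm thick, on the table beyond the console's left end (leave alone); origin at the centre of its underside
- coaster_2: round stone coaster, 94 mm diameter, 8 mm thick, on the table to the right of the console (leave alone); origin at the centre of its underside
- remote: black remote control, 45 x 160 x 18 mm, on the table behind the console (leave alone); origin at the centre of its underside
- case: grey spectacle case, 60 x 155 x 35 mm, on the table to the left of the console (leave alone); origin at the centre of its underside

How it is judged:
By the outcome, as a careful person would: the job done as asked, in the order asked, and still so for the second after the job is handed in, with the robot touching nothing.
It also fails if it takes over 45 s, if anything falls off the work surface, if the arm or the gripper's body presses on something with over 40 N, if the wrist force passes 120 N, or if a joint passes its speed limit or range.

ROBOT

A 6-joint arm with a two-finger parallel gripper is mounted at the origin on the work surface. World frame = base frame: x ahead of the robot, y to its left, z up, the work surface at z = 0. Lengths are in m, angles in rad, forces in N, time in s.
With the tool pointing down it reaches from about 0.425 to 0.95 m from the base axis. Payload 3.5 kg.
Tool frame: the origin (TCP) lies on the centre line of the jaws, within the pads' length; the fingertips stand 11 mm ahead of it and the grasp point (between the pads) lies 8 mm behind it; z points along the fingers, y is the line along which they close (so a half turn about z gives the same grasp; the last joint's range is limited). The gripper opens to 85 mm and grips with 20 to 120 N. Pads are 22 mm wide; open, the fingers measure 114 mm over their backs; the gripper's body (76 mm by 85 mm) begins 54 mm behind the grasp point. The pads swing forward as they close: fully open they stand 13 mm farther back than shut.
Start: joints at [1.191, 0.286, 1.577, -0, 1.279, -0.15], TCP at [0.154, 0.657, 0.242] pointing down, gripper open.
Joint ranges: [-2.77, 2.77], [-0.9, 2.22], [0.21, 2.48], [-1.53, 4.67], [0.24, 2.81], [-2.84, 2.84]. Speed limits (rad/s): [2.79, 2.79, 3.14, 3.14, 3.14, 3.14].

INTERFACE

Orientations are given as a rotation vector (axis times angle).
In Python, from bench import status, eyes, manip gives the robot as it stands.
- The arm moves only by the tool send_rows, never from a script. Its argument "moves" is a list of rows, each an object of numbers: "dx", "dy", "dz": the shift along the tool's x, y, z normalised to -1 to 1, where 1 is 0.3 m; "wx", "wy", "wz": the turn, a rotation vector about the tool's x, y, z normalised to -1 to 1, where 1 is 0.5 rad; "grip": the closure, from -1 (fully open) to 1 (shut). In form: [{"dx": .., "dy": .., "dz": .., "wx": .., "wy": .., "wz": .., "grip": ..}, ...]. A call has 1 to 12 rows; each row is the pose to reach, as a shift and turn from the pose commanded when the call began, along the tool's axes at that moment; what a row does not reach only later rows make up. A row lasts 1/10 s, in which the tool goes at most 50 mm and 8.59 degrees, less where a joint would pass 70% of its speed; a pose out of reach is approached as far as the arm can. A call with a number of a shift or a turn outside -1 to 1 is refused whole. A call with a gripper value outside its range is refused whole. The fingers move at their own pace and stop on an object; "grip_force" is the grip in N (left out, the last holds). Time passes only in rows, so rows that repeat a pose let the fingers close. It gives the time, the measured TCP pose, the force, the opening and the grip force at its end, in the units of the state.
- status.get_obs(): the state, without advancing time (a new reading comes with each control period).
- eyes.get_image(name): name is "side" or "top" or "wrist"; returns a dict with "img" (400x640x3 uint8, blue, green, red), "fx", "fy", "cx", "cy" (pixels), "position" and "attitude" of the camera in the world; the wrist camera has in their place "hand_eye" (4x4, takes a point from camera to tool coordinates, whose origin is the TCP and whose axes are the flange's). Camera axes: x right, y up, looking along -z (the intrinsics and any distortion apply to the point x, -y, -z); pixel columns grow to the right and rows downward; lengths in m; the calibration is good to about 2 mm. A picture is of the moment at which its call begins: read the wrist's pose just before it. There is no depth.
- manip.finish_job(): hands the job in; it is judged then, once.
The state is a dict: "clock": time; "joint_positions": joint angles; "dq": joint speeds; "tau": joint torques, N m; "position": TCP position; "tool_rot": TCP orientation; "wrist_force": force on the tool from outside, world axes, zero at the start; "torque": the same for the moment, N m; "opening": finger opening in m; "grasp_force": force on a finger pad.
Only numpy, scipy, OpenCV 4.12 (cv2) and the standard library are available. Lean on these libraries where they do the work, as an engineer would, in place of code of your own. Each camera call takes 0.05 s, during which the arm holds its last target. There are 200 camera calls.

## Working session

There is one attempt and no reset: what is moved stays moved. The work goes in short steps, Python scripts to look and compute and a tool call to move; the robot and the scene stay as the last step left them, time stands still between calls to the robot, and variables do not carry over. Pictures are saved under pics/ and viewed, at most 10 in all, crops included, and the job is handed in when it is done.

Besides the shell and the picture viewer there is one more tool, called by a JSON object that holds its "fn" and its "kwargs", one argument or row to a line. send_rows: Moves the arm, as the interface text tells. Its arguments: {"type":"object","properties":{"moves":{"type":"array"},"grip_force":{"type":"number"}},"required":["moves"]}

```bash
mkdir -p pics; ls
python3 - <<'E'
from bench import status, eyes
import cv2,json
o=status.get_obs();print({k:o[k] for k in('clock','position','tool_rot','wrist_force','opening')})
for n in('side','top'):
    d=eyes.get_image(n);cv2.imwrite(f'pics/{n}0.png',d['img'])
    print(n,{k:d[k] for k in d if k!='img'})
E
```

```text
pics
{'clock': 0.0, 'position': array([0.15347131, 0.65667298, 0.24090423]), 'tool_rot': array([-0.36009196, -3.12024643,  0.00360121]), 'wrist_force': array([-0.28175771,  0.1993334 , -0.27467671]), 'opening': 0.08544206932204294}
side {'fx': 368.27274201442117, 'fy': 368.27274201442117, 'cx': 320.2790318815081, 'cy': 203.80970570528748, 'position': array([ 0.39425742, -0.8225703 ,  0.8578927 ]), 'attitude': array([ 0.85267232, -0.10548689, -0.24274256])}
top {'fx': 392.8988727350381, 'fy': 392.8988727350381, 'cx': 320.9810551062315, 'cy': 206.8207662466818, 'position': array([0.50854308, 0.00294683, 1.02545824]), 'attitude': array([ 0.10938876, -0.06646993, -1.57465516])}
```

View pics/top0.png

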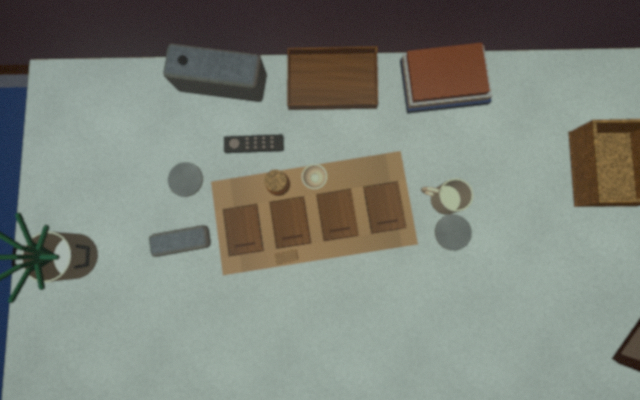

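View pics/side0.png

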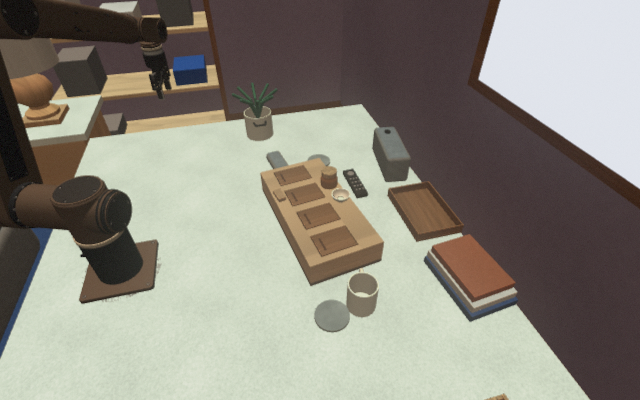

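The top view shows the console tilted by a few degrees. Its four dark lids are centred near (242,231), (291,222), (337,215) and (384,208), and the matchbox is in front of the gap between lids a and b at (287,257). The candle (277,181) and dish (314,177) stand behind. I'll measure the lids by colour mask.

```bash
cat > h.py <<'E'
import numpy as np,cv2
from scipy.spatial.transform import Rotation as R
def ray(d,u,v,z):
    D=np.array([(u-d['cx'])/d['fx'],-(v-d['cy'])/d['fy'],-1.]);w=R.from_rotvec(d['attitude']).apply(D)
    return d['position']+w*(z-d['position'][2])/w[2]
E
python3 - <<'E'
from h import *
from bench import eyes
d=eyes.get_image('top');im=d['img']
print([k for k in d])
for p in((235,225),(231,265),(243,247),(265,215),(287,257)): print(p,im[p[1],p[0]])
roi=np.zeros(im.shape[:2],np.uint8);roi[182:258,218:412]=1
g=cv2.GaussianBlur(im,(3,3),0)
m=((g[...,2]<115)&(g[...,2].astype(int)-g[...,0]>15)).astype(np.uint8)*roi
C=[]
for c in cv2.findContours(m,cv2.RETR_EXTERNAL,cv2.CHAIN_APPROX_NONE)[0]:
    if cv2.contourArea(c)<600: continue
    q=cv2.boxPoints(cv2.minAreaRect(c));P=np.array([ray(d,*p,.085)for p in q])[:,:2]
    e=np.linalg.norm(np.diff(P,axis=0),axis=1)
    print(cv2.contourArea(c),P.mean(0).round(4),e[:2].round(4));C.append(P.mean(0))
C=np.array(sorted(C,key=lambda c:-c[1]));print('spacing',np.linalg.norm(np.diff(C,axis=0),axis=1))
v=C[0]-C[-1];print('yaw',np.arctan2(-v[0],v[1]),'mid',C.mean(0))
m2=cv2.resize(im[140:280,200:430],None,fx=3.4,fy=3.4,interpolation=cv2.INTER_CUBIC);cv2.imwrite('pics/crop.png',m2)
E
```

```text
['img', 'fx', 'fy', 'cx', 'cy', 'position', 'attitude']
(235, 225) [ 52  75 100]
(231, 265) [ 88 120 144]
(243, 247) [51 74 99]
(265, 215) [ 86 122 148]
(287, 257) [ 72 104 127]
1611.5 [0.5609 0.217 ] [0.0863 0.117 ]
1595.5 [0.578  0.1041] [0.086  0.1148]
1584.0 [ 0.5955 -0.0088] [0.0847 0.1153]
1617.5 [ 0.613  -0.1229] [0.0861 0.1183]
spacing [0.11411739 0.11422725 0.11551782]
yaw 0.15202026321125212 mid [0.58685892 0.04735136]
```

View pics/crop.png

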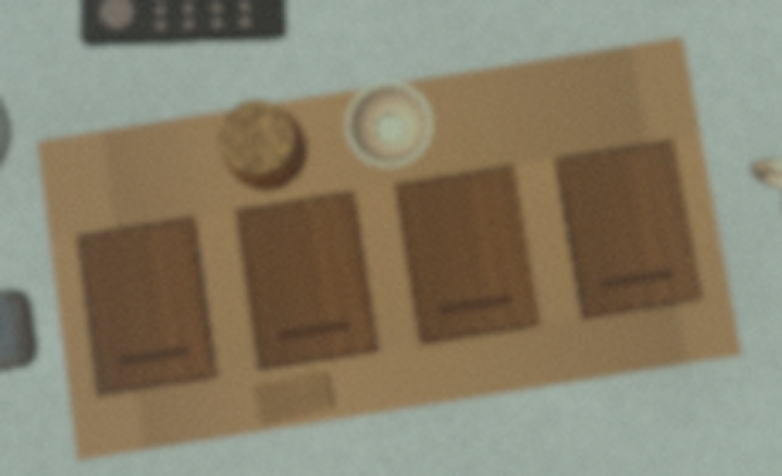

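The crop shows all four lids shut and their dark strips clear. The matchbox is on the front strip by lid b's near-left corner, and it is low enough to clear. The measured openings (86 x 116 mm, about 115 mm apart) match the given sizes, so I'll go to lid a.

```bash
cat >> h.py <<'E'
YAW=.152;O=np.array([.58686,.04735]);ex=np.array([np.cos(YAW),np.sin(YAW)]);ey=np.array([-ex[1],ex[0]])
LY=dict(a=.1725,b=.0575,c=-.0575,d=-.1725)
def loc(p): q=np.asarray(p)[:2]-O;return np.array([q@ex,q@ey])*1e3
def to(lid,z,lx=-.037):
    from bench import status
    o=status.get_obs();T=R.from_rotvec(o['tool_rot'])
    p=np.r_[O+lx*ex+LY[lid]*ey,z]
    best=None
    for s in(1,-1):
        y=np.r_[s*ey,0];Z=np.array([0,0,-1.]);M=R.from_matrix(np.c_[np.cross(y,Z),y,Z])
        r=(T.inv()*M).as_rotvec()
        if best is None or np.linalg.norm(r)<np.linalg.norm(best):best=r
    print(lid,'target',p.round(4),'shift',(T.inv().apply(p-o['position'])/.3).round(4),'turn',(best/.5).round(4),'local',loc(o['position']).round(1),'z',o['position'][2].round(4),'F',o['wrist_force'].round(2),'t',o['clock'],'q',o['joint_positions'].round(2))
E
python3 -c "
from h import *
to('a',.13);to('d',.13)
from bench import status
print(R.from_rotvec(status.get_obs()['tool_rot']).as_matrix().round(3))"
```

```text
a target [0.5242 0.2123 0.13  ] shift [-1.5406 -1.1607  0.3725] turn [-0.0035 -0.0013 -0.7636] local [-336.1  668. ] z 0.2412 F [ 0.07 -0.53 -0.23] t 0.15 q [ 1.19  0.29  1.58  0.    1.28 -0.15]
d target [ 0.5764 -0.1288  0.13  ] shift [-1.9691 -2.2279  0.3743] turn [-0.0035 -0.0013 -0.7636] local [-336.1  668. ] z 0.2412 F [ 0.07 -0.53 -0.23] t 0.15 q [ 1.19  0.29  1.58  0.    1.28 -0.15]
[[-0.974  0.228 -0.001]
 [ 0.228  0.974 -0.002]
 [ 0.    -0.002 -1.   ]]
```

{"fn": "send_rows", "kwargs": {
  "moves": [
    {"dx":-0.8,"dy":-0.6,"wz":-0.76,"grip":1},
    {"dx":-0.8,"dy":-0.6,"wz":-0.76,"grip":1},
    {"dx":-0.8,"dy":-0.6,"wz":-0.76,"grip":1},
    {"dx":-0.8,"dy":-0.6,"wz":-0.76,"grip":1},
    {"dx":-0.8,"dy":-0.6,"wz":-0.76,"grip":1},
    {"dx":-0.8,"dy":-0.6,"wz":-0.76,"grip":1},
    {"dx":-0.8,"dy":-0.6,"wz":-0.76,"grip":1},
    {"dx":-0.8,"dy":-0.6,"wz":-0.76,"grip":1}
  ]
}}

```text
validation failed for argument at $.mo...
```

```bash
python3 -c "
from h import *
to('a',.13)"
```

```text
a target [0.5242 0.2123 0.13  ] shift [-1.5406 -1.1607  0.3725] turn [-0.0035 -0.0013 -0.7636] local [-336.1  668. ] z 0.2412 F [ 0.07 -0.53 -0.23] t 0.15 q [ 1.19  0.29  1.58  0.    1.28 -0.15]
```

All keys are needed in each row.

{"fn": "send_rows", "kwargs": {
  "moves": [
    {"dx":-0.8,"dy":-0.6,"dz":0,"wx":0,"wy":0,"wz":-0.76,"grip":1},
    {"dx":-0.8,"dy":-0.6,"dz":0,"wx":0,"wy":0,"wz":-0.76,"grip":1},
    {"dx":-0.8,"dy":-0.6,"dz":0,"wx":0,"wy":0,"wz":-0.76,"grip":1},
    {"dx":-0.8,"dy":-0.6,"dz":0,"wx":0,"wy":0,"wz":-0.76,"grip":1},
    {"dx":-0.8,"dy":-0.6,"dz":0,"wx":0,"wy":0,"wz":-0.76,"grip":1},
    {"dx":-0.8,"dy":-0.6,"dz":0,"wx":0,"wy":0,"wz":-0.76,"grip":1},
    {"dx":-0.8,"dy":-0.6,"dz":0,"wx":0,"wy":0,"wz":-0.76,"grip":1},
    {"dx":-0.8,"dy":-0.6,"dz":0,"wx":0,"wy":0,"wz":-0.76,"grip":1}
  ]
}}

```text
clock: 0.95
position: [0.3471, 0.4264, 0.2421]
tool_rot: [0.231, -3.133, -0.0]
wrist_force: [0.8, 0.4, 0.2]
opening: -0.0003
grasp_force: 0.0
```

```bash
python3 -c "
from h import *
to('a',.13)"
```

```text
a target [0.5242 0.2123 0.13  ] shift [-0.4793 -0.7926  0.3734] turn [ 0.0004 -0.0011 -0.0095] local [-179.6  410.9] z 0.2421 F [0.81 0.42 0.17] t 0.95 q [ 0.7   0.01  1.89  0.    1.25 -1.02]
```

{"fn": "send_rows", "kwargs": {
  "moves": [
    {"dx":-0.48,"dy":-0.79,"dz":0.1,"wx":0,"wy":0,"wz":0,"grip":1},
    {"dx":-0.48,"dy":-0.79,"dz":0.1,"wx":0,"wy":0,"wz":0,"grip":1},
    {"dx":-0.48,"dy":-0.79,"dz":0.1,"wx":0,"wy":0,"wz":0,"grip":1},
    {"dx":-0.48,"dy":-0.79,"dz":0.1,"wx":0,"wy":0,"wz":0,"grip":1},
    {"dx":-0.48,"dy":-0.79,"dz":0.1,"wx":0,"wy":0,"wz":0,"grip":1},
    {"dx":-0.48,"dy":-0.79,"dz":0.1,"wx":0,"wy":0,"wz":0,"grip":1},
    {"dx":-0.48,"dy":-0.79,"dz":0.25,"wx":0,"wy":0,"wz":0,"grip":1},
    {"dx":-0.48,"dy":-0.79,"dz":0.37,"wx":0,"wy":0,"wz":0,"grip":1},
    {"dx":-0.48,"dy":-0.79,"dz":0.37,"wx":0,"wy":0,"wz":0,"grip":1},
    {"dx":-0.48,"dy":-0.79,"dz":0.37,"wx":0,"wy":0,"wz":0,"grip":1}
  ]
}}

```text
clock: 1.95
position: [0.5237, 0.2157, 0.1311]
tool_rot: [0.238, -3.131, 0.0]
wrist_force: [-0.0, 0.6, 1.4]
opening: -0.0001
grasp_force: 0.0
```

```bash
python3 -c "
from h import *
to('a',.1)
from bench import eyes
d=eyes.get_image('wrist');cv2.imwrite('pics/w1.png',d['img'])"
```

```text
a target [0.5242 0.2123 0.1   ] shift [-1.000e-04 -1.160e-02  1.037e-01] turn [ 0.0002 -0.0032  0.0001] local [-37. 176.] z 0.1311 F [-0.01  0.57  1.44] t 1.95 q [ 0.21  0.17  1.93  0.    1.04 -1.51]
```

View pics/w1.png

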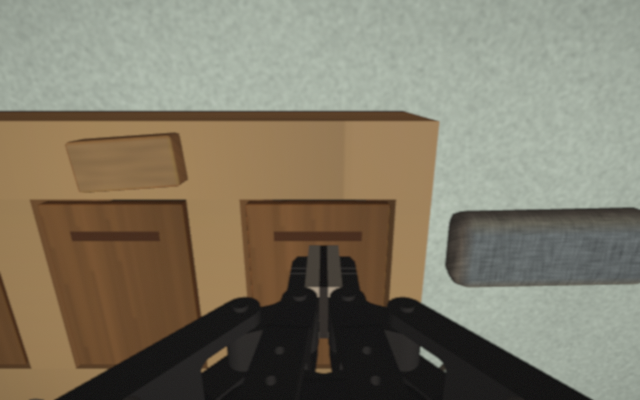

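The wrist view shows the closed fingertips at (323,248), right by lid a's strip at (318,236) and about square to it. I'll descend to just above the lid, and also cast a ray for the strip.

```bash
python3 -c "
from h import *
from bench import eyes,status
o=status.get_obs();d=eyes.get_image('wrist');H=d['hand_eye'];T=R.from_rotvec(o['tool_rot'])
M=T.as_matrix()@H[:3,:3];d['attitude']=R.from_matrix(M).as_rotvec();d['position']=T.apply(H[:3,3])+o['position']
for p in((318,236.5),(274,237),(362,236),(115,236.5)):print(loc(ray(d,*p,.085)).round(1))
"
```

```text
[-33.  173.1]
[-32.7 147.9]
[-33.4 198.3]
[-32.7  56.7]
```

{"fn": "send_rows", "kwargs": {
  "moves": [
    {"dx":0,"dy":-0.012,"dz":0.05,"wx":0,"wy":0,"wz":0,"grip":1},
    {"dx":0,"dy":-0.012,"dz":0.09,"wx":0,"wy":0,"wz":0,"grip":1},
    {"dx":0,"dy":-0.012,"dz":0.09,"wx":0,"wy":0,"wz":0,"grip":1},
    {"dx":0,"dy":-0.012,"dz":0.09,"wx":0,"wy":0,"wz":0,"grip":1}
  ]
}}

```text
clock: 2.45
position: [0.5244, 0.2108, 0.1037]
tool_rot: [0.235, -3.131, 0.0]
wrist_force: [-0.0, 0.3, 0.8]
opening: 0.0001
grasp_force: 0.0
```

{"fn": "send_rows", "kwargs": {
  "moves": [
    {"dx":-0.006,"dy":0,"dz":0.01,"wx":0,"wy":0,"wz":0,"grip":1},
    {"dx":-0.006,"dy":0,"dz":0.015,"wx":0,"wy":0,"wz":0,"grip":1},
    {"dx":-0.006,"dy":0,"dz":0.02,"wx":0,"wy":0,"wz":0,"grip":1},
    {"dx":-0.006,"dy":0,"dz":0.02,"wx":0,"wy":0,"wz":0,"grip":1}
  ]
}}

```text
clock: 2.85
position: [0.5265, 0.2112, 0.0981]
tool_rot: [0.236, -3.132, 0.0]
wrist_force: [-0.6, 0.5, 1.0]
opening: -0.0003
grasp_force: 0.0
```

{"fn": "send_rows", "kwargs": {
  "moves": [
    {"dx":0,"dy":0,"dz":0.0035,"wx":0,"wy":0,"wz":0,"grip":1},
    {"dx":0,"dy":0,"dz":0.007,"wx":0,"wy":0,"wz":0,"grip":1},
    {"dx":0,"dy":0,"dz":0.007,"wx":0,"wy":0,"wz":0,"grip":1}
  ]
}}

```text
clock: 3.15
position: [0.5266, 0.2112, 0.0962]
tool_rot: [-0.236, 3.133, -0.0]
wrist_force: [0.3, 0.8, 0.1]
opening: -0.0001
grasp_force: 0.0
```

{"fn": "send_rows", "kwargs": {
  "moves": [
    {"dx":0,"dy":0,"dz":0.0035,"wx":0,"wy":0,"wz":0,"grip":1},
    {"dx":0,"dy":0,"dz":0.0035,"wx":0,"wy":0,"wz":0,"grip":1}
  ]
}}

```text
clock: 3.35
position: [0.5266, 0.2113, 0.0954]
tool_rot: [0.236, -3.133, 0.0]
wrist_force: [-0.4, -0.1, 1.4]
opening: 0.0
grasp_force: 0.9
```

{"fn": "send_rows", "kwargs": {
  "moves": [
    {"dx":0,"dy":0,"dz":0.0035,"wx":0,"wy":0,"wz":0,"grip":1},
    {"dx":0,"dy":0,"dz":0.0035,"wx":0,"wy":0,"wz":0,"grip":1}
  ]
}}

```text
clock: 3.55
position: [0.5266, 0.2113, 0.095]
tool_rot: [0.236, -3.132, 0.0]
wrist_force: [-3.4, -1.8, 5.3]
opening: -0.0
grasp_force: 2.8
```

{"fn": "send_rows", "kwargs": {
  "moves": [
    {"dx":0,"dy":0,"dz":0.0035,"wx":0,"wy":0,"wz":0,"grip":1},
    {"dx":0,"dy":0,"dz":0.0035,"wx":0,"wy":0,"wz":0,"grip":1}
  ]
}}

```text
clock: 3.75
position: [0.5266, 0.2113, 0.0949]
tool_rot: [0.236, -3.132, 0.001]
wrist_force: [-5.2, -0.7, 10.5]
opening: 0.0002
grasp_force: 5.1
```

Lid a is hard: 10 N, and it moved only 0.1 mm for the last 1 mm commanded, so it is held. Next is lid b.

{"fn": "send_rows", "kwargs": {
  "moves": [
    {"dx":0,"dy":0,"dz":-0.07,"wx":0,"wy":0,"wz":0,"grip":1},
    {"dx":0,"dy":-0.12,"dz":-0.07,"wx":0,"wy":0,"wz":0,"grip":1},
    {"dx":0,"dy":-0.25,"dz":-0.07,"wx":0,"wy":0,"wz":0,"grip":1},
    {"dx":0,"dy":-0.383,"dz":-0.07,"wx":0,"wy":0,"wz":0,"grip":1},
    {"dx":0,"dy":-0.383,"dz":-0.03,"wx":0,"wy":0,"wz":0,"grip":1},
    {"dx":0,"dy":-0.383,"dz":-0.03,"wx":0,"wy":0,"wz":0,"grip":1},
    {"dx":0,"dy":-0.383,"dz":-0.03,"wx":0,"wy":0,"wz":0,"grip":1}
  ]
}}

```text
clock: 4.45
position: [0.5431, 0.0983, 0.1013]
tool_rot: [0.236, -3.131, -0.001]
wrist_force: [0.3, -0.3, 0.1]
opening: 0.0002
grasp_force: 0.0
```

```bash
python3 -c "
from h import *
to('b',.097,-.035)"
```

```text
b target [0.5436 0.0989 0.097 ] shift [-0.0019  0.0017  0.0143] turn [ 0.0012 -0.0032 -0.0028] local [-35.6  57. ] z 0.1013 F [ 0.28 -0.33  0.07] t 4.45 q [-0.    0.18  1.98  0.    0.98 -1.73]
```

{"fn": "send_rows", "kwargs": {
  "moves": [
    {"dx":0,"dy":0,"dz":0.007,"wx":0,"wy":0,"wz":0,"grip":1},
    {"dx":0,"dy":0,"dz":0.014,"wx":0,"wy":0,"wz":0,"grip":1},
    {"dx":0,"dy":0,"dz":0.0175,"wx":0,"wy":0,"wz":0,"grip":1},
    {"dx":0,"dy":0,"dz":0.0175,"wx":0,"wy":0,"wz":0,"grip":1}
  ]
}}

```text
clock: 4.85
position: [0.5436, 0.0981, 0.0966]
tool_rot: [0.237, -3.132, -0.0]
wrist_force: [0.7, -0.1, 0.9]
opening: -0.0001
grasp_force: 0.0
```

{"fn": "send_rows", "kwargs": {
  "moves": [
    {"dx":0,"dy":0,"dz":0.0035,"wx":0,"wy":0,"wz":0,"grip":1},
    {"dx":0,"dy":0,"dz":0.0035,"wx":0,"wy":0,"wz":0,"grip":1}
  ]
}}

```text
clock: 5.05
position: [0.5439, 0.0978, 0.0959]
tool_rot: [-0.236, 3.132, 0.0]
wrist_force: [-0.7, -0.4, -0.5]
opening: -0.0
grasp_force: 0.1
```

{"fn": "send_rows", "kwargs": {
  "moves": [
    {"dx":0,"dy":0,"dz":0.0035,"wx":0,"wy":0,"wz":0,"grip":1},
    {"dx":0,"dy":0,"dz":0.0035,"wx":0,"wy":0,"wz":0,"grip":1}
  ]
}}

```text
clock: 5.25
position: [0.5438, 0.0977, 0.095]
tool_rot: [-0.236, 3.133, 0.0]
wrist_force: [-0.9, 0.4, 2.5]
opening: -0.0002
grasp_force: 1.2
```

{"fn": "send_rows", "kwargs": {
  "moves": [
    {"dx":0,"dy":0,"dz":0.0035,"wx":0,"wy":0,"wz":0,"grip":1},
    {"dx":0,"dy":0,"dz":0.0035,"wx":0,"wy":0,"wz":0,"grip":1}
  ]
}}

```text
clock: 5.45
position: [0.5439, 0.0977, 0.0949]
tool_rot: [0.236, -3.132, -0.0]
wrist_force: [-3.7, -0.0, 7.1]
opening: 0.0004
grasp_force: 3.8
```

{"fn": "send_rows", "kwargs": {
  "moves": [
    {"dx":0,"dy":0,"dz":0.0025,"wx":0,"wy":0,"wz":0,"grip":1},
    {"dx":0,"dy":0,"dz":0.0025,"wx":0,"wy":0,"wz":0,"grip":1}
  ]
}}

```text
clock: 5.65
position: [0.5439, 0.0977, 0.0949]
tool_rot: [0.236, -3.132, -0.0]
wrist_force: [-5.7, 0.7, 11.4]
opening: -0.0003
grasp_force: 5.5
```

Lid b is hard too, at the same depth. Next is lid c.

{"fn": "send_rows", "kwargs": {
  "moves": [
    {"dx":0,"dy":0,"dz":-0.07,"wx":0,"wy":0,"wz":0,"grip":1},
    {"dx":0,"dy":-0.12,"dz":-0.07,"wx":0,"wy":0,"wz":0,"grip":1},
    {"dx":0,"dy":-0.25,"dz":-0.07,"wx":0,"wy":0,"wz":0,"grip":1},
    {"dx":0,"dy":-0.383,"dz":-0.07,"wx":0,"wy":0,"wz":0,"grip":1},
    {"dx":0,"dy":-0.383,"dz":-0.03,"wx":0,"wy":0,"wz":0,"grip":1},
    {"dx":0,"dy":-0.383,"dz":-0.015,"wx":0,"wy":0,"wz":0,"grip":1},
    {"dx":0,"dy":-0.383,"dz":-0.015,"wx":0,"wy":0,"wz":0,"grip":1}
  ]
}}

```text
clock: 6.35
position: [0.5599, -0.0152, 0.0959]
tool_rot: [0.236, -3.13, -0.001]
wrist_force: [-0.0, 0.7, 0.2]
opening: 0.0
grasp_force: 0.0
```

```bash
python3 -c "
from h import *
to('c',.096,-.035)"
```

```text
c target [ 0.561  -0.0148  0.096 ] shift [-0.0039  0.0009 -0.0003] turn [ 0.0021 -0.0052 -0.0028] local [-36.2 -57.8] z 0.0959 F [-0.04  0.71  0.24] t 6.35 q [-0.21  0.21  1.96  0.    0.97 -1.93]
```

{"fn": "send_rows", "kwargs": {
  "moves": [
    {"dx":0,"dy":0,"dz":0.0035,"wx":0,"wy":0,"wz":0,"grip":1},
    {"dx":0,"dy":0,"dz":0.0035,"wx":0,"wy":0,"wz":0,"grip":1}
  ]
}}

```text
clock: 6.55
position: [0.5607, -0.0149, 0.0962]
tool_rot: [0.238, -3.132, -0.0]
wrist_force: [-0.4, -0.0, -1.2]
opening: -0.0001
grasp_force: 0.0
```

{"fn": "send_rows", "kwargs": {
  "moves": [
    {"dx":0,"dy":0,"dz":0.0035,"wx":0,"wy":0,"wz":0,"grip":1},
    {"dx":0,"dy":0,"dz":0.0035,"wx":0,"wy":0,"wz":0,"grip":1}
  ]
}}

```text
clock: 6.75
position: [0.561, -0.0155, 0.0954]
tool_rot: [-0.237, 3.132, 0.0]
wrist_force: [-0.2, -0.0, 0.5]
opening: 0.0007
grasp_force: 0.0
```

{"fn": "send_rows", "kwargs": {
  "moves": [
    {"dx":0,"dy":0,"dz":0.0025,"wx":0,"wy":0,"wz":0,"grip":1},
    {"dx":0,"dy":0,"dz":0.0025,"wx":0,"wy":0,"wz":0,"grip":1}
  ]
}}

```text
clock: 6.95
position: [0.561, -0.0156, 0.095]
tool_rot: [-0.236, 3.133, 0.001]
wrist_force: [-1.0, 1.4, 2.6]
opening: 0.0002
grasp_force: 1.4
```

{"fn": "send_rows", "kwargs": {
  "moves": [
    {"dx":0,"dy":0,"dz":0.0035,"wx":0,"wy":0,"wz":0,"grip":1},
    {"dx":0,"dy":0,"dz":0.0035,"wx":0,"wy":0,"wz":0,"grip":1}
  ]
}}

```text
clock: 7.15
position: [0.5611, -0.0156, 0.0949]
tool_rot: [0.236, -3.132, -0.001]
wrist_force: [-4.6, 2.3, 7.7]
opening: 0.0
grasp_force: 4.1
```

{"fn": "send_rows", "kwargs": {
  "moves": [
    {"dx":0,"dy":0,"dz":0.0025,"wx":0,"wy":0,"wz":0,"grip":1},
    {"dx":0,"dy":0,"dz":0.0025,"wx":0,"wy":0,"wz":0,"grip":1}
  ]
}}

```text
clock: 7.35
position: [0.5611, -0.0156, 0.0949]
tool_rot: [0.236, -3.132, -0.001]
wrist_force: [-5.5, 2.4, 11.0]
opening: 0.0003
grasp_force: 5.7
```

Lid c is held as well. Next is lid d.

{"fn": "send_rows", "kwargs": {
  "moves": [
    {"dx":0,"dy":0,"dz":-0.07,"wx":0,"wy":0,"wz":0,"grip":1},
    {"dx":0,"dy":-0.12,"dz":-0.07,"wx":0,"wy":0,"wz":0,"grip":1},
    {"dx":0,"dy":-0.25,"dz":-0.07,"wx":0,"wy":0,"wz":0,"grip":1},
    {"dx":0,"dy":-0.38,"dz":-0.07,"wx":0,"wy":0,"wz":0,"grip":1},
    {"dx":0,"dy":-0.38,"dz":-0.03,"wx":0,"wy":0,"wz":0,"grip":1},
    {"dx":0,"dy":-0.38,"dz":-0.015,"wx":0,"wy":0,"wz":0,"grip":1},
    {"dx":0,"dy":-0.38,"dz":-0.015,"wx":0,"wy":0,"wz":0,"grip":1}
  ]
}}

```text
clock: 8.05
position: [0.577, -0.1278, 0.0957]
tool_rot: [0.236, -3.13, -0.002]
wrist_force: [0.5, -0.1, -0.7]
opening: -0.0002
grasp_force: 0.0
```

```bash
python3 -c "
from h import *
to('d',.096,-.035)"
```

```text
d target [ 0.5784 -0.1285  0.096 ] shift [-0.0043 -0.003  -0.001 ] turn [ 0.003  -0.0049 -0.0029] local [ -36.3 -171.6] z 0.0957 F [ 0.54 -0.09 -0.73] t 8.05 q [-0.39  0.27  1.89  0.    0.99 -2.11]
```

{"fn": "send_rows", "kwargs": {
  "moves": [
    {"dx":0,"dy":0,"dz":0.0035,"wx":0,"wy":0,"wz":0,"grip":1},
    {"dx":0,"dy":0,"dz":0.0035,"wx":0,"wy":0,"wz":0,"grip":1}
  ]
}}

```text
clock: 8.25
position: [0.5778, -0.1275, 0.0961]
tool_rot: [0.238, -3.132, -0.001]
wrist_force: [0.5, -0.1, 0.5]
opening: -0.0001
grasp_force: 0.0
```

{"fn": "send_rows", "kwargs": {
  "moves": [
    {"dx":0,"dy":0,"dz":0.0035,"wx":0,"wy":0,"wz":0,"grip":1},
    {"dx":0,"dy":0,"dz":0.0035,"wx":0,"wy":0,"wz":0,"grip":1}
  ]
}}

```text
clock: 8.45
position: [0.578, -0.1282, 0.0953]
tool_rot: [-0.237, 3.133, -0.0]
wrist_force: [-0.2, 1.0, 0.5]
opening: -0.0004
grasp_force: 0.0
```

{"fn": "send_rows", "kwargs": {
  "moves": [
    {"dx":0,"dy":0,"dz":0.003,"wx":0,"wy":0,"wz":0,"grip":1},
    {"dx":0,"dy":0,"dz":0.003,"wx":0,"wy":0,"wz":0,"grip":1}
  ]
}}

```text
clock: 8.65
position: [0.5781, -0.1284, 0.0946]
tool_rot: [-0.236, 3.133, 0.001]
wrist_force: [-1.5, 1.7, 1.2]
opening: -0.0002
grasp_force: 1.0
```

{"fn": "send_rows", "kwargs": {
  "moves": [
    {"dx":0,"dy":0,"dz":0.0035,"wx":0,"wy":0,"wz":0,"grip":1},
    {"dx":0,"dy":0,"dz":0.0035,"wx":0,"wy":0,"wz":0,"grip":1}
  ]
}}

```text
clock: 8.85
position: [0.578, -0.1284, 0.0933]
tool_rot: [-0.236, 3.133, 0.001]
wrist_force: [-0.8, 1.9, 3.3]
opening: 0.0003
grasp_force: 1.2
```

{"fn": "send_rows", "kwargs": {
  "moves": [
    {"dx":0,"dy":0,"dz":0.0025,"wx":0,"wy":0,"wz":0,"grip":1},
    {"dx":0,"dy":0,"dz":0.0025,"wx":0,"wy":0,"wz":0,"grip":1}
  ]
}}

```text
clock: 9.05
position: [0.578, -0.1286, 0.0924]
tool_rot: [-0.236, 3.133, 0.0]
wrist_force: [-0.3, 2.6, 2.8]
opening: 0.0
grasp_force: 1.1
```

Lid d gives at about 3 N, so it is the free one. I'll push on down.

{"fn": "send_rows", "kwargs": {
  "moves": [
    {"dx":0,"dy":0,"dz":0.007,"wx":0,"wy":0,"wz":0,"grip":1},
    {"dx":0,"dy":0,"dz":0.014,"wx":0,"wy":0,"wz":0,"grip":1},
    {"dx":0,"dy":0,"dz":0.02,"wx":0,"wy":0,"wz":0,"grip":1},
    {"dx":0,"dy":0,"dz":0.026,"wx":0,"wy":0,"wz":0,"grip":1},
    {"dx":0,"dy":0,"dz":0.026,"wx":0,"wy":0,"wz":0,"grip":1}
  ]
}}

```text
clock: 9.55
position: [0.5782, -0.1291, 0.0845]
tool_rot: [-0.236, 3.132, -0.001]
wrist_force: [0.1, 0.5, -0.2]
opening: -0.0002
grasp_force: 0.4
```

{"fn": "send_rows", "kwargs": {
  "moves": [
    {"dx":0,"dy":0,"dz":0.007,"wx":0,"wy":0,"wz":0,"grip":1},
    {"dx":0,"dy":0,"dz":0.014,"wx":0,"wy":0,"wz":0,"grip":1},
    {"dx":0,"dy":0,"dz":0.02,"wx":0,"wy":0,"wz":0,"grip":1},
    {"dx":0,"dy":0,"dz":0.026,"wx":0,"wy":0,"wz":0,"grip":1},
    {"dx":0,"dy":0,"dz":0.026,"wx":0,"wy":0,"wz":0,"grip":1}
  ]
}}

```text
clock: 10.05
position: [0.5776, -0.1288, 0.0763]
tool_rot: [0.236, -3.132, -0.0]
wrist_force: [0.5, -0.6, 1.9]
opening: -0.0004
grasp_force: 0.5
```

```bash
python3 -c "
from h import *
to('d',.07,-.035)
from bench import eyes
d=eyes.get_image('side');c=cv2.resize(d['img'][190:290,280:400],None,fx=5,fy=5,interpolation=cv2.INTER_CUBIC);cv2.imwrite('pics/s1.png',c)"
```

```text
d target [ 0.5784 -0.1285  0.07  ] shift [-0.0029  0.0005  0.021 ] turn [ 0.0003 -0.0024 -0.0034] local [ -35.9 -172.7] z 0.0763 F [ 0.51 -0.56  1.9 ] t 10.05 q [-0.39  0.3   1.89 -0.    0.95 -2.11]
```

View pics/s1.png

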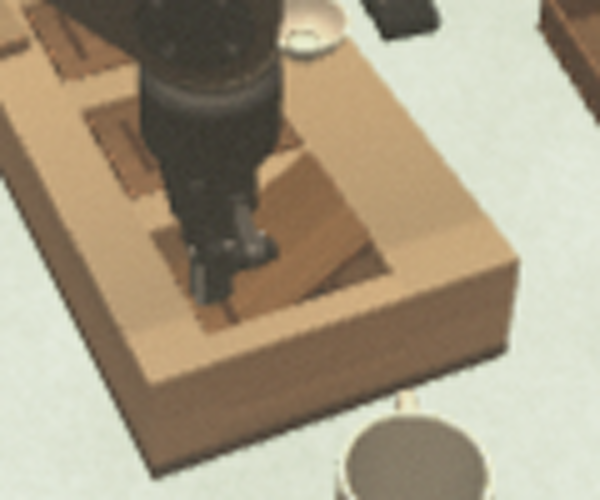

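The side crop shows lid d well tilted, its far edge raised, and the others shut. I'll continue in small steps and watch the force for the stop.

{"fn": "send_rows", "kwargs": {
  "moves": [
    {"dx":0,"dy":0,"dz":0.0035,"wx":0,"wy":0,"wz":0,"grip":1},
    {"dx":0,"dy":0,"dz":0.007,"wx":0,"wy":0,"wz":0,"grip":1},
    {"dx":0,"dy":0,"dz":0.0105,"wx":0,"wy":0,"wz":0,"grip":1},
    {"dx":0,"dy":0,"dz":0.014,"wx":0,"wy":0,"wz":0,"grip":1},
    {"dx":0,"dy":0,"dz":0.014,"wx":0,"wy":0,"wz":0,"grip":1}
  ]
}}

```text
clock: 10.6
position: [0.5778, -0.1286, 0.0724]
tool_rot: [0.236, -3.132, -0.0]
wrist_force: [0.2, -0.1, 1.6]
opening: 0.0001
grasp_force: 0.5
```

{"fn": "send_rows", "kwargs": {
  "moves": [
    {"dx":0,"dy":0,"dz":0.0035,"wx":0,"wy":0,"wz":0,"grip":1},
    {"dx":0,"dy":0,"dz":0.005,"wx":0,"wy":0,"wz":0,"grip":1},
    {"dx":0,"dy":0,"dz":0.005,"wx":0,"wy":0,"wz":0,"grip":1}
  ]
}}

```text
clock: 10.9
position: [0.5779, -0.1286, 0.071]
tool_rot: [0.236, -3.132, -0.0]
wrist_force: [0.6, -0.6, 2.0]
opening: -0.0001
grasp_force: 0.6
```

```bash
python3 -c "
from h import *
to('d',.07,-.035)
from bench import eyes
d=eyes.get_image('side');c=cv2.resize(d['img'][190:290,280:400],None,fx=5,fy=5,interpolation=cv2.INTER_CUBIC);cv2.imwrite('pics/s2.png',c)
A=R.from_rotvec(d['attitude'])
for th in(.7,.75,.8,.85,.9):
  r=[]
  for y in(-.2125,-.1325):
    X,Z=.055*np.cos(th)-.004*np.sin(th),.081+.055*np.sin(th)+.004*np.cos(th)
    p=A.inv().apply(np.r_[O+X*ex+y*ey,Z]-d['position'])
    u=d['cx']+d['fx']*p[0]/-p[2];v=d['cy']+d['fy']*p[1]/p[2];r+=[round((u-280)*5),round((v-190)*5)]
  print(th,r)
"
```

```text
d target [ 0.5784 -0.1285  0.07  ] shift [-0.0017  0.0003  0.0034] turn [ 0.0003 -0.0007 -0.0035] local [ -35.5 -172.6] z 0.071 F [ 0.64 -0.58  1.96] t 10.9 q [-0.39  0.3   1.9  -0.    0.94 -2.11]
0.7 [363, 235, 300, 145]
0.75 [360, 234, 298, 143]
0.8 [357, 233, 294, 142]
0.85 [354, 232, 291, 141]
0.9 [350, 231, 288, 140]
```

View pics/s2.png

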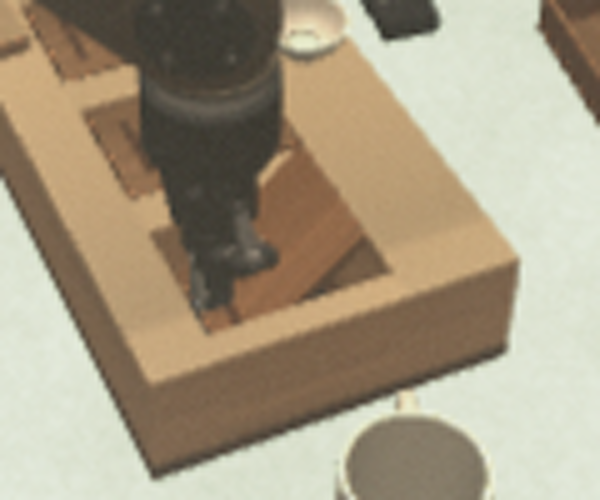

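The far edge is now near (293,150)-(365,235), so the tilt is larger but the angle is uncertain to about 0.1 rad. Force is still about 2 N with no stop felt, so I'll keep going in 1 mm steps.

{"fn": "send_rows", "kwargs": {
  "moves": [
    {"dx":0,"dy":0,"dz":0.0035,"wx":0,"wy":0,"wz":0,"grip":1},
    {"dx":0,"dy":0,"dz":0.0035,"wx":0,"wy":0,"wz":0,"grip":1}
  ]
}}

```text
clock: 11.15
position: [0.5779, -0.1287, 0.0699]
tool_rot: [0.236, -3.132, -0.0]
wrist_force: [0.1, 0.3, 1.9]
opening: -0.0001
grasp_force: 0.5
```

{"fn": "send_rows", "kwargs": {
  "moves": [
    {"dx":0,"dy":0,"dz":0.0035,"wx":0,"wy":0,"wz":0,"grip":1},
    {"dx":0,"dy":0,"dz":0.0035,"wx":0,"wy":0,"wz":0,"grip":1}
  ]
}}

```text
clock: 11.35
position: [0.5779, -0.1286, 0.0688]
tool_rot: [0.236, -3.132, -0.0]
wrist_force: [0.0, -0.1, 0.7]
opening: -0.0001
grasp_force: 0.5
```

{"fn": "send_rows", "kwargs": {
  "moves": [
    {"dx":0,"dy":0,"dz":0.0025,"wx":0,"wy":0,"wz":0,"grip":1},
    {"dx":0,"dy":0,"dz":0.0025,"wx":0,"wy":0,"wz":0,"grip":1}
  ]
}}

```text
clock: 11.55
position: [0.578, -0.1287, 0.0682]
tool_rot: [0.236, -3.133, -0.0]
wrist_force: [0.1, 0.8, -0.1]
opening: -0.0003
grasp_force: 0.6
```

{"fn": "send_rows", "kwargs": {
  "moves": [
    {"dx":0,"dy":0,"dz":0.0025,"wx":0,"wy":0,"wz":0,"grip":1},
    {"dx":0,"dy":0,"dz":0.0025,"wx":0,"wy":0,"wz":0,"grip":1}
  ]
}}

```text
clock: 11.75
position: [0.578, -0.1287, 0.0675]
tool_rot: [0.236, -3.133, 0.0]
wrist_force: [0.1, 0.2, 1.9]
opening: -0.0002
grasp_force: 0.7
```

```bash
python3 -c "
from h import *
from bench import eyes
d=eyes.get_image('side');c=cv2.resize(d['img'][190:290,280:400],None,fx=5,fy=5,interpolation=cv2.INTER_CUBIC)
t=eyes.get_image('top');c2=cv2.resize(t['img'][165:265,340:420],None,fx=5,fy=5,interpolation=cv2.INTER_CUBIC);w=eyes.get_image('wrist')['img']
cv2.imwrite('pics/s3.png',cv2.resize(np.hstack([c[:,:390],c2]),None,fx=1,fy=1))"
```

```text
(no output)
```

View pics/s3.png

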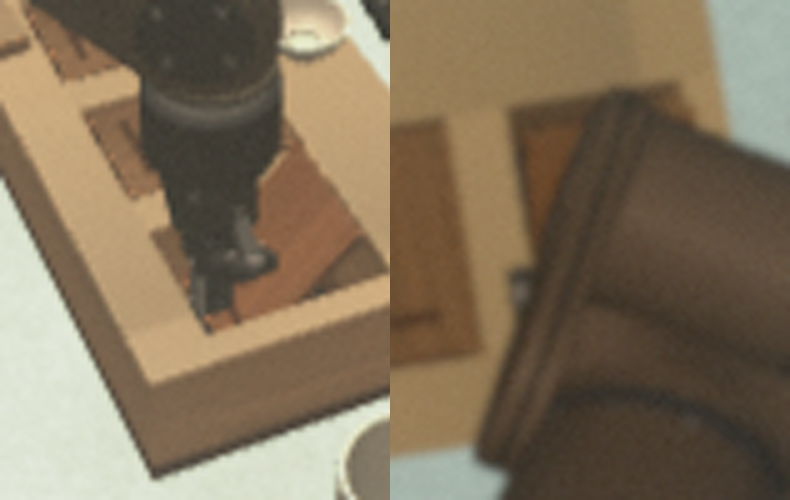

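The side crop shows the far-right lid corner at about (362,235). The top view is blocked by the arm, and no stop is felt yet, so I'll continue gently.

{"fn": "send_rows", "kwargs": {
  "moves": [
    {"dx":0,"dy":0,"dz":0.003,"wx":0,"wy":0,"wz":0,"grip":1},
    {"dx":0,"dy":0,"dz":0.003,"wx":0,"wy":0,"wz":0,"grip":1}
  ]
}}

```text
clock: 12.1
position: [0.5779, -0.1287, 0.0666]
tool_rot: [0.236, -3.133, -0.0]
wrist_force: [0.2, 0.2, 2.2]
opening: -0.0001
grasp_force: 0.7
```

{"fn": "send_rows", "kwargs": {
  "moves": [
    {"dx":0,"dy":0,"dz":0.003,"wx":0,"wy":0,"wz":0,"grip":1},
    {"dx":0,"dy":0,"dz":0.003,"wx":0,"wy":0,"wz":0,"grip":1}
  ]
}}

```text
clock: 12.3
position: [0.5779, -0.1287, 0.0656]
tool_rot: [0.236, -3.133, -0.0]
wrist_force: [0.4, -0.1, 1.3]
opening: 0.0001
grasp_force: 0.6
```

{"fn": "send_rows", "kwargs": {
  "moves": [
    {"dx":0,"dy":0,"dz":0.0025,"wx":0,"wy":0,"wz":0,"grip":1},
    {"dx":0,"dy":0,"dz":0.0025,"wx":0,"wy":0,"wz":0,"grip":1}
  ]
}}

```text
clock: 12.5
position: [0.5779, -0.1287, 0.0649]
tool_rot: [0.236, -3.133, -0.0]
wrist_force: [-0.5, 0.1, 2.5]
opening: 0.0001
grasp_force: 0.7
```

{"fn": "send_rows", "kwargs": {
  "moves": [
    {"dx":0,"dy":0,"dz":0.0025,"wx":0,"wy":0,"wz":0,"grip":1},
    {"dx":0,"dy":0,"dz":0.0025,"wx":0,"wy":0,"wz":0,"grip":1}
  ]
}}

```text
clock: 12.7
position: [0.5779, -0.1287, 0.0641]
tool_rot: [0.236, -3.133, -0.0]
wrist_force: [0.1, 0.1, 2.3]
opening: -0.0001
grasp_force: 0.7
```

I'll back off straight up and measure the angle unobstructed, since the lid stays at any angle.

{"fn": "send_rows", "kwargs": {
  "moves": [
    {"dx":0,"dy":0,"dz":-0.03,"wx":0,"wy":0,"wz":0,"grip":1},
    {"dx":0,"dy":0,"dz":-0.1,"wx":0,"wy":0,"wz":0,"grip":1},
    {"dx":0,"dy":0,"dz":-0.25,"wx":0,"wy":0,"wz":0,"grip":1},
    {"dx":0,"dy":0,"dz":-0.4,"wx":0,"wy":0,"wz":0,"grip":1},
    {"dx":0,"dy":0,"dz":-0.4,"wx":0,"wy":0,"wz":0,"grip":1},
    {"dx":0,"dy":0,"dz":-0.4,"wx":0,"wy":0,"wz":0,"grip":1}
  ]
}}

```text
clock: 13.3
position: [0.5788, -0.1289, 0.1864]
tool_rot: [-0.236, 3.129, -0.003]
wrist_force: [0.2, 0.3, 0.3]
opening: 0.0
grasp_force: 0.0
```

```bash
python3 -c "
from h import *
from bench import eyes,status
o=status.get_obs();d=eyes.get_image('wrist');s=eyes.get_image('side')
c=cv2.resize(s['img'][200:270,300:380],None,fx=5,fy=5,interpolation=cv2.INTER_CUBIC)
im=np.zeros((400,800,3),np.uint8);im[:,:400]=d['img'][:,120:520];im[:350,400:]=c
cv2.imwrite('pics/f1.png',im)
H=d['hand_eye'];T=R.from_rotvec(o['tool_rot']);pos=T.apply(H[:3,3])+o['position'];A=R.from_matrix(T.as_matrix()@H[:3,:3])
def pr(d,A,pos,p):
  p=A.inv().apply(p-pos);return d['cx']+d['fx']*p[0]/-p[2],d['cy']+d['fy']*p[1]/p[2]
print(o['position'],o['wrist_force'])
for th in(0,.7,.8,.85,.9):
  f=lambda r,y:np.r_[O+(r*np.cos(th)-.004*np.sin(th))*ex+y*ey,.081+r*np.sin(th)+.004*np.cos(th)]
  w=[pr(d,A,pos,f(r,y)) for r in(-.036,.055) for y in(-.1975,-.1475)]
  q=[pr(s,R.from_rotvec(s['attitude']),s['position'],f(r,y)) for r,y in((-.036,-.1725),(.055,-.2125),(.055,-.1325))]
  print(th,'wrist',[(round(u-120),round(v)) for u,v in w],'side',[(round(400+5*(u-300)),round(5*(v-200))) for u,v in q])
"
```

```text
[ 0.57879356 -0.12891154  0.18640108] [0.21264108 0.25850067 0.30902021]
0 wrist [(169, 200), (239, 200), (173, 308), (235, 308)] side [(510, 220), (684, 220), (622, 130)]
0.7 wrist [(172, 197), (236, 197), (168, 319), (240, 320)] side [(519, 245), (663, 185), (600, 95)]
0.8 wrist [(173, 199), (235, 199), (167, 318), (241, 318)] side [(522, 247), (657, 183), (594, 92)]
0.85 wrist [(173, 200), (235, 200), (167, 317), (241, 317)] side [(524, 248), (654, 182), (591, 91)]
0.9 wrist [(173, 201), (235, 201), (166, 316), (242, 316)] side [(526, 249), (650, 181), (588, 90)]
```

View pics/f1.png

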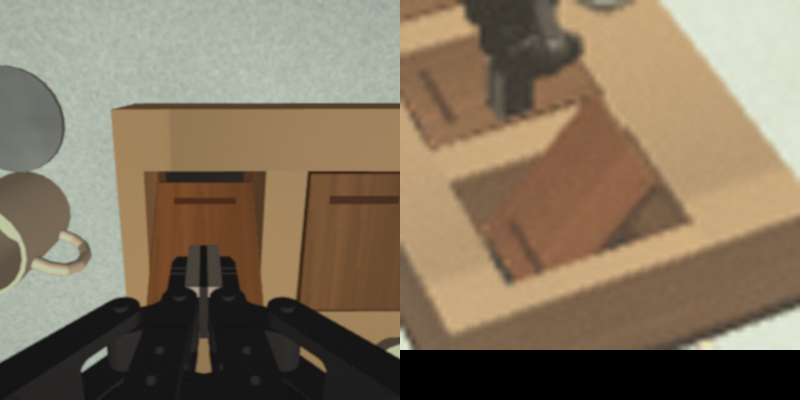

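The picture shows lid d standing wide open and lid c shut. Wrist side: strip at x 174-236, row 200.5, lid near edge at row 182, opening edge at row 171. Side crop: far corners at about (658,185) and (587,93). That suggests 0.8 or more, so I'll refine it using row differences relative to the opening edge.

```bash
python3 -c "
from h import *
from bench import eyes,status
o=status.get_obs();d=eyes.get_image('wrist');im=d['img']
H=d['hand_eye'];T=R.from_rotvec(o['tool_rot']);pos=T.apply(H[:3,3])+o['position'];A=R.from_matrix(T.as_matrix()@H[:3,:3])
def pr(p):
  p=A.inv().apply(p-pos);return d['cx']+d['fx']*p[0]/-p[2],d['cy']+d['fy']*p[1]/p[2]
print('profile',list(zip(range(164,212),im[164:212,290:345].mean((1,2)).round().astype(int))))
row=im[200].astype(int).sum(1)
print('opening edge',pr(np.r_[O-.058*ex-.1725*ey,.085])[1])
for th in(.7,.75,.8,.85,.9):
  f=lambda r:pr(np.r_[O+(r*np.cos(th)-.004*np.sin(th))*ex-.1725*ey,.081+r*np.sin(th)+.004*np.cos(th)])[1]
  print(th,'near',round(f(-.055),1),'strip',round(f(-.036),1))
"
```

```text
profile [(164, np.int64(118)), (165, np.int64(118)), (166, np.int64(118)), (167, np.int64(118)), (168, np.int64(118)), (169, np.int64(118)), (170, np.int64(118)), (171, np.int64(118)), (172, np.int64(118)), (173, np.int64(117)), (174, np.int64(107)), (175, np.int64(78)), (176, np.int64(47)), (177, np.int64(36)), (178, np.int64(36)), (179, np.int64(36)), (180, np.int64(36)), (181, np.int64(36)), (182, np.int64(36)), (183, np.int64(36)), (184, np.int64(36)), (185, np.int64(44)), (186, np.int64(59)), (187, np.int64(71)), (188, np.int64(75)), (189, np.int64(75)), (190, np.int64(75)), (191, np.int64(75)), (192, np.int64(75)), (193, np.int64(75)), (194, np.int64(75)), (195, np.int64(75)), (196, np.int64(75)), (197, np.int64(75)), (198, np.int64(75)), (199, np.int64(75)), (200, np.int64(74)), (201, np.int64(68)), (202, np.int64(56)), (203, np.int64(50)), (204, np.int64(49)), (205, np.int64(49)), (206, np.int64(49)), (207, np.int64(53)), (208, np.int64(64)), (209, np.int64(72)), (210, np.int64(75)), (211, np.int64(75))]
opening edge 174.28305397601176
0.7 near 179.5 strip 201.5
0.75 near 180.8 strip 202.1
0.8 near 182.3 strip 202.9
0.85 near 183.8 strip 203.8
0.9 near 185.5 strip 204.7
```

From the opening-to-edge gap (10.8 px) and the edge-to-strip gap (18.7 px), the angle is about 0.88 rad, just short of the 0.9 stop. The arm is clear, so I'll hand in.

```bash
python3 -c "
from bench import manip
print(manip.finish_job())"
```

```text
the job is handed in; nothing more can be done
None
```

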